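Slide the low tape tray under the bench riser shelf

TASK

Put the low tray of tape rolls away under the small metal riser shelf: slide it in level through the side that faces it, without bumping the shelf, until the tray's handle-side wall is flush with the shelf's front edge, straight and midway between the legs, with the handle sticking out. It is the low tray that belongs there, not the tall bin; leave the bin, and the jar on the shelf, where they are.

Things in the scene. Friction and masses are not known exactly. Their poses are not given: they have to be found in the camera images.
- tray: Low open grey tray, 130 x 130 x 54 high, 0.6 kg, loose on the bench (z = 0), two white tape rolls and a flat carton fixed inside below the rim. Origin: centre of its underside, z up, x from handle side to far side. A black stub handle sticks out level from mid -x wall: x = -65 to -140, 14 thick (y), 30 to 54 above the bench; grip it across y near x = -115. Sliding drag up to 8 N.
- shelf: Small fixed metal riser: board 160 deep (x), 260 wide (y), on four slim corner legs; underside 90 above the bench, top 105. Origin: on the bench below the board's centre; x from front edge (x = -80) to back; front opening 224 wide. Tray home: its x along the shelf's x, its origin at shelf x = -15, y = 0. On top at the back: a fixed carton (60 x 70 x 40) on the -y half, the jar on the +y half.
- bin: Bystander: tall open grey bin, 100 x 100 x 115 high, empty, loose, with a like black stub handle (out along its -x from x = -50 to -125, 83 to 107 above the bench); too tall for the shelf. Origin: centre of its underside, z up. Stands beside the tray, on either side of it.
- jar: Bystander: closed jar with a steel lid, 52 in diameter, 75 high, standing on top of the shelf. Origin: centre of its underside, z up.

How it is judged (in metres and radians):
At the end, for the whole second after the job is handed in: The tray stands at rest on the bench under the shelf, its handle-side wall within 20 mm of flush with the front edge, within 20 mm of midway between the legs and within 0.2 rad (11 degrees) of straight (x of tray in the frame of shelf between -0.035 and 0.005 m and y of tray in the frame of shelf between -0.02 and 0.02 m and z of tray in the frame of shelf between -0.006 and 0.006 m and angle between the x axis of tray and the x axis of shelf, either way round below 0.2 rad and angle between tray's own z axis and vertical below 0.06 rad and linear speed of tray below 0.02 m/s); the robot touches nothing.
It fails at once if the tray bumps or scrapes the shelf (over 4 N) (contact force between tray and shelf above 4 N).
It fails at once if the robot bumps the shelf (over 5 N) (contact force between any of the arm, the fingers and shelf above 5 N).
It fails at once if the tray is tipped more than 0.3 rad (angle between tray's own z axis and vertical above 0.3 rad).
It fails at once if the tall bin is moved by more than 20 mm (distance of bin from where it was at the start of the episode above 0.02 m).
It fails at once if the jar is moved by more than 20 mm (distance of jar from where it was at the start of the episode above 0.02 m).
It also fails if it takes over 48 s, if anything falls off the work surface, if the arm or the gripper's body presses on something with over 40 N, if the wrist force passes 120 N, or if a joint passes its speed limit or range.

ROBOT

A 7-joint arm with a two-finger parallel gripper is mounted at the origin on the work surface. World frame = base frame: x ahead of the robot, y to its left, z up, the work surface at z = 0. Lengths are in m, angles in degrees, forces in N, time in s.
With the tool pointing down it reaches from about 0.425 to 0.875 m from the base axis. Payload 4.7 kg.
Tool frame: the origin (TCP) lies on the mounting face of the last link; the fingertips stand 182 mm ahead of it and the grasp point (between the pads) lies 164 mm ahead of it; z points along the fingers, y is the line along which they close (so a half turn about z gives the same grasp; the last joint's range is limited). The gripper opens to 87 mm and grips with 3 to 60 N. Pads are 19 mm wide; open, the fingers measure 117 mm over their backs; the gripper's body (75 mm by 190 mm) begins 51 mm behind the grasp point.
Start: joints at [-65.197, 18.392, -4.016, 83.108, 1.295, 78.541, -3.26], TCP at [0.264, 0.594, 0.405] pointing down, gripper open.
Joint ranges: [-163.93, 163.93], [-17.29, 119.83], [-79.2, 71.16], [3.27, 140.29], [-89.18, 269.18], [5.43, 117.66], [-154.24, 154.24]. Speed limits (degrees/s): [147.25, 147.25, 180, 180, 180, 180, 180].

INTERFACE

Orientations are given as [roll, pitch, yaw] about the fixed x, y, z axes, in that order (R = Rz(yaw) Ry(pitch) Rx(roll)).
In Python, from cell import env gives the robot as it stands.
- The arm moves only by the tool servo_tool, never from a script. Its argument "plan" is a list of rows, each an object with "xyz": the shift along the tool's x, y, z in cm, a list of three; "twist": the turn, a rotation vector about the tool's x, y, z in degrees, a list of three; "jaw": the closure, from 0 (fully open) to 1 (shut). In form: [{"xyz": [x, y, z], "twist": [wx, wy, wz], "jaw": jaw}, ...]. A call has 1 to 10 rows; each row is the pose to reach, as a shift and turn from the pose commanded when the call began, along the tool's axes at that moment; what a row does not reach only later rows make up. A row lasts 1/12 s, in which the tool goes at most 41.7 mm and 7.16 degrees, less where a joint would pass 70% of its speed; a pose out of reach is approached as far as the arm can. A call with a gripper value outside its range is refused whole. The fingers move at their own pace and stop on an object; "newtons" is the grip in N (left out, the last holds). Time passes only in rows, so rows that repeat a pose let the fingers close. It gives the time, the measured TCP pose, the force, the opening and the grip force at its end, in the units of the state.
- env.get_obs(): the state, without advancing time (a new reading comes with each control period).
- env.read_camera(name): name is "scene" or "top" or "wrist"; returns a dict with "img" (480x640x3 uint8, red, green, blue), "camera_matrix" (3x3 intrinsics, pixels), "k1" (the pictures are not rectified: a ray, as slopes to the right and down, at radius r is drawn at 1 + k1 r^2 times it, then the intrinsics apply), "R" (3x3) and "t" (3): a world point X has camera coordinates R X + t. Camera axes: x right, y down, z forward; pixel columns grow to the right and rows downward; lengths in m; the calibration is good to about 2 mm. A picture is of the moment at which its call begins. There is no depth.
- env.sign_off(): hands the job in; it is judged then, once.
The state is a dict: "time_s": time; "qpos": joint angles; "joint_velocities": joint speeds; "effort": joint torques, N m; "tool_pos": TCP position; "tool_rot": TCP orientation; "force": force on the tool from outside, world axes, zero at the start; "wrist_torque": the same for the moment, N m; "grip_width": finger opening in m; "grasp_force": force on a finger pad.
Only numpy, scipy, OpenCV 4.12 (cv2) and the standard library are available. Lean on these libraries where they do the work, as an engineer would, in place of code of your own. Each camera call takes 0.05 s, during which the arm holds its last target. There are 200 camera calls.

## Working session

There is one attempt and no reset: what is moved stays moved. The work goes in short steps, Python scripts to look and compute and a tool call to move; the robot and the scene stay as the last step left them, time stands still between calls to the robot, and variables do not carry over. Pictures are saved under pics/ and viewed, at most 10 in all, crops included, and the job is handed in when it is done.

Besides the shell and the picture viewer there is one more tool, called after "Emit:" as name([rows], argument=value, ...), one row to a line, values as JSON. servo_tool: Moves the arm, as the interface text tells. Its arguments: {"type":"object","properties":{"plan":{"type":"array","items":{"type":"object","properties":{"xyz":{"type":"array","items":{"type":"number"}},"twist":{"type":"array","items":{"type":"number"}},"jaw":{"type":"number"}}}},"newtons":{"type":"number"}},"required":["plan"]}

```bash
mkdir -p pics
cat > h.py <<'E'
import numpy as np, cv2
from cell import env
def save(n,f):
    c=env.read_camera(n); cv2.imwrite(f,c['img'][:,:,::-1]); np.savez(f[:-4]+'.npz',**c); return c
def ray(c,uv):
    K=c['camera_matrix']; k=float(c['k1'])
    d=np.array([(uv[0]-K[0,2])/K[0,0],(uv[1]-K[1,2])/K[1,1]]); s=d.copy()
    for _ in range(20): s=d/(1+k*(s@s))
    R,t=c['R'],c['t']; return -R.T@t, R.T@np.array([s[0],s[1],1])
def onz(c,uv,z):
    o,d=ray(c,uv); return o+d*(z-o[2])/d[2]
def proj(c,X):
    p=c['R']@np.array(X)+c['t']; s=p[:2]/p[2]; s=s*(1+float(c['k1'])*(s@s)); K=c['camera_matrix']
    return np.array([K[0,0]*s[0]+K[0,2],K[1,1]*s[1]+K[1,2]])
def load(f): return dict(np.load(f))
E
python3 - <<'E'
from h import *
for n in('top','scene'):
    c=save(n,f'pics/{n}0.png'); print(n,-c['R'].T@c['t'],c['R'].round(2).tolist(),c['k1'])
o=env.get_obs(); print({k:np.round(o[k],3) for k in('time_s','tool_pos','tool_rot','force','grip_width')})
E
```

```text
top [0.42208062 0.09086495 0.91013914] [[-0.01, -1.0, -0.01], [-0.99, 0.01, -0.11], [0.11, 0.01, -0.99]] -0.011109844372088772
scene [1.04593849 0.03673578 0.59476537] [[0.04, 1.0, 0.01], [0.68, -0.02, -0.73], [-0.73, 0.04, -0.68]] -0.1093969492329639
{'time_s': np.float64(0.1), 'tool_pos': array([0.264, 0.594, 0.404]), 'tool_rot': array([-1.79901e+02,  8.00000e-03,  1.56011e+02]), 'force': array([-0.042, -0.546,  0.156]), 'grip_width': np.float64(0.087)}
```

View pics/top0.png

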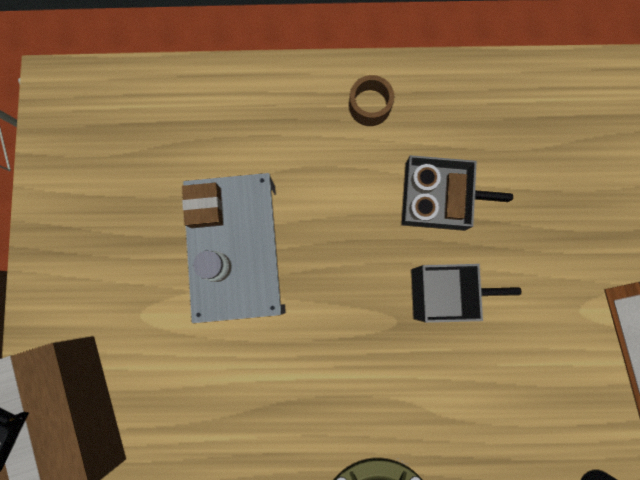

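View pics/scene0.png

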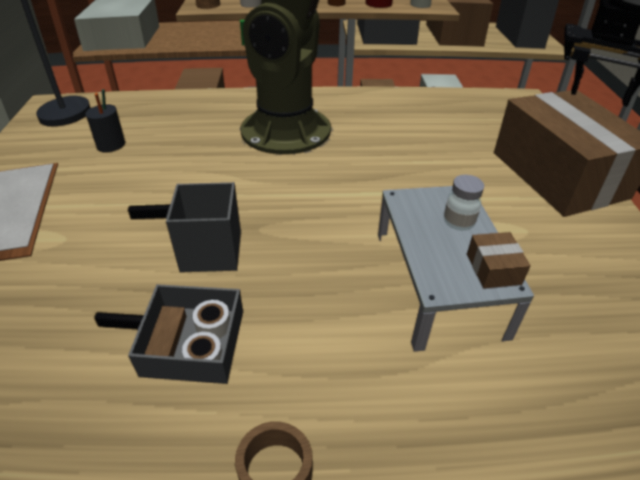

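The top view has the shelf board at about (185–280, 175–320) with its front edge on the right. The tray is at about (404–475, 157–229) with its handle reaching (512, 197). The bin is at about (413–482, 264–322), on the robot side. The scene view agrees: the tray is the low one, with the white rolls.

Run:
```python
import cv2
i=cv2.imread('pics/top0.png')
a=cv2.resize(i[145:330,175:285],None,fx=3.2,fy=3.2,interpolation=cv2.INTER_CUBIC)
b=cv2.resize(i[145:330,395:525],None,fx=3.2,fy=3.2,interpolation=cv2.INTER_CUBIC)
cv2.imwrite('pics/crop0.png',cv2.hconcat([a,b])); print(a.shape,b.shape)
```

```text
(592, 352, 3) (592, 416, 3)
```

View pics/crop0.png

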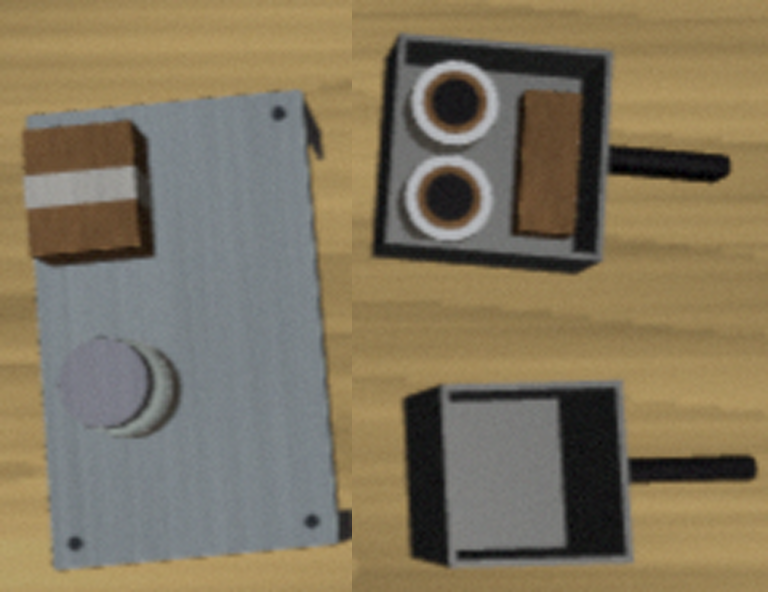

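The crop shows clear board corners, the tray and bin rims, and both handles. I'll cast these corners onto their known heights and check the sizes.

```bash
cat > m.py <<'E'
from h import *
c=load('pics/top0.npz')
L=lambda p:(p[0]/3.2+175-.35,p[1]/3.2+145-.35); R=lambda p:((p[0]-352)/3.2+395-.35,p[1]/3.2+145-.35)
def quad(n,ps,z):  # order: far(back)-+x... as clicked TL,TR,BR,BL ; front edge = TR,BR
    P=np.array([onz(c,p,z) for p in ps])[:,:2]
    s=[np.linalg.norm(P[i]-P[(i+1)%4]) for i in range(4)]
    back=(P[0]+P[3])/2; fr=(P[1]+P[2])/2; ax=back-fr; w=P[1]-P[2]
    print(n,P.round(4).tolist(),'sides',np.round(s,4),'ctr',P.mean(0).round(4),'yaw',np.degrees(np.arctan2(ax[1],ax[0])).round(2),'yaw_w',(np.degrees(np.arctan2(w[1],w[0]))+90).round(2))
    return P
quad('shelf',[L(p) for p in[(24,118),(299,92),(338,543),(55,568)]],.105)
quad('tray',[R(p) for p in[(402,36),(611,50),(603,257),(386,243)]],.054)
quad('bin',[R(p) for p in[(442,388),(621,382),(632,560),(449,565)]],.115)
for p in[(610,147),(729,155),(610,173),(720,181)]: print('handle',onz(c,R(p),.054).round(4))
s=load('pics/scene0.npz')
E
python3 m.py
python3 - <<'E'
from h import *
# hold against scene view: its own pixel corners
s=load('pics/scene0.npz')
for p in[(384,190),(413,306),(527,295)]: print('shelf scene',onz(s,p,.105).round(3))
for p in[(158,286),(242,290),(230,360),(136,356)]: print('tray scene',onz(s,p,.054).round(3))
E
```

```text
shelf [[0.6337, 0.355], [0.6465, 0.1969], [0.3905, 0.1747], [0.3783, 0.332]] sides [0.1587 0.257  0.1577 0.2564] ctr [0.5122 0.2646] yaw 94.56 yaw_w 94.95
tray [[0.6917, -0.074], [0.6812, -0.2006], [0.5541, -0.1897], [0.5642, -0.0603]] sides [0.127  0.1276 0.1298 0.1283] ctr [ 0.6228 -0.1311] yaw 85.39 yaw_w 85.1
bin [[0.4729, -0.0778], [0.475, -0.1763], [0.3781, -0.1777], [0.3765, -0.0783]] sides [0.0985 0.0969 0.0994 0.0964] ctr [ 0.4256 -0.1276] yaw 91.09 yaw_w 90.82
handle [ 0.6211 -0.197   0.054 ]
handle [ 0.6153 -0.2684  0.054 ]
handle [ 0.6052 -0.1963  0.054 ]
handle [ 0.5994 -0.2621  0.054 ]
shelf scene [0.393 0.177 0.105]
shelf scene [0.648 0.181 0.105]
shelf scene [0.636 0.344 0.105]
tray scene [ 0.557 -0.185  0.054]
tray scene [ 0.568 -0.056  0.054]
tray scene [ 0.691 -0.062  0.054]
tray scene [ 0.683 -0.19   0.054]
```

```bash
cat > go.py <<'E'
import sys
from h import *
from scipy.spatial.transform import Rotation as Ro
o=env.get_obs(); p=np.array(o['tool_pos']); R=Ro.from_euler('xyz',o['tool_rot'],degrees=True)
x,y,z,yaw=map(float,sys.argv[1:5])   # TCP target
T=Ro.from_euler('xyz',[180,0,yaw],degrees=True)
print('t',o['time_s'],'pos',p.round(4),'rot',np.round(o['tool_rot'],2),'F',np.round(o['force'],1),'w',o['grip_width'],o['grasp_force'])
print('xyz cm',(R.inv().apply(np.array([x,y,z])-p)*100).round(2),'twist',np.degrees((R.inv()*T).as_rotvec()).round(2))
E
python3 go.py .613 -.248 .40 85.2
```

```text
t 0.1 pos [0.2643 0.5937 0.4038] rot [-1.7990e+02  1.0000e-02  1.5601e+02] F [-0.  -0.5  0.2] w 0.08709579138746686 0.0
xyz cm [-66.08 -62.72   0.49] twist [-8.000e-02  7.000e-02  7.081e+01]
```

Emit:
servo_tool([
  {"xyz":[-3,-2.8,-3],"twist":[0,0,7],"jaw":0},
  {"xyz":[-66,-62.7,-3],"twist":[0,0,70.8],"jaw":0},
  {"xyz":[-66,-62.7,-3],"twist":[0,0,70.8],"jaw":0},
  {"xyz":[-66,-62.7,-3],"twist":[0,0,70.8],"jaw":0},
  {"xyz":[-66,-62.7,-3],"twist":[0,0,70.8],"jaw":0},
  {"xyz":[-66,-62.7,-3],"twist":[0,0,70.8],"jaw":0},
  {"xyz":[-66,-62.7,-3],"twist":[0,0,70.8],"jaw":0},
  {"xyz":[-66,-62.7,-3],"twist":[0,0,70.8],"jaw":0},
  {"xyz":[-66,-62.7,-3],"twist":[0,0,70.8],"jaw":0},
  {"xyz":[-66,-62.7,-3],"twist":[0,0,70.8],"jaw":0},
])

```text
time_s: 0.93
tool_pos: [0.4209, 0.2141, 0.4315]
tool_rot: [-180.0, -0.0, 84.9]
force: [1.2, -0.1, 1.1]
grip_width: 0.0869
grasp_force: 0.0
```

```bash
python3 go.py .613 -.248 .40 85.2
```

```text
t 0.9333 pos [0.4209 0.2141 0.4315] rot [-1.7999e+02 -1.0000e-02  8.4860e+01] F [ 1.2 -0.1  1.1] w 0.08693766902467537 0.0
xyz cm [-44.31  23.27   3.13] twist [-0.01 -0.01 -0.34]
```

Emit:
servo_tool([
  {"xyz":[-44.3,23.3,3],"twist":[0,0,-0.3],"jaw":0},
  {"xyz":[-44.3,23.3,3],"twist":[0,0,-0.3],"jaw":0},
  {"xyz":[-44.3,23.3,3],"twist":[0,0,-0.3],"jaw":0},
  {"xyz":[-44.3,23.3,3],"twist":[0,0,-0.3],"jaw":0},
  {"xyz":[-44.3,23.3,3],"twist":[0,0,-0.3],"jaw":0},
  {"xyz":[-44.3,23.3,3],"twist":[0,0,-0.3],"jaw":0},
  {"xyz":[-44.3,23.3,3],"twist":[0,0,-0.3],"jaw":0},
  {"xyz":[-44.3,23.3,3],"twist":[0,0,-0.3],"jaw":0},
  {"xyz":[-44.3,23.3,3],"twist":[0,0,-0.3],"jaw":0},
  {"xyz":[-44.3,23.3,3],"twist":[0,0,-0.3],"jaw":0},
])

```text
time_s: 1.77
tool_pos: [0.5832, -0.1683, 0.4064]
tool_rot: [-180.0, -0.0, 85.5]
force: [0.4, 0.6, 0.2]
grip_width: 0.0873
grasp_force: 0.0
```

```bash
python3 go.py .613 -.248 .40 85.2
```

```text
t 1.7667 pos [ 0.5832 -0.1683  0.4064] rot [-1.800e+02 -2.000e-02  8.555e+01] F [0.4 0.6 0.2] w 0.0873175616733042 0.0
xyz cm [-7.71  3.59  0.64] twist [-0.   -0.02  0.35]
```

Emit:
servo_tool([
  {"xyz":[-5.5,2.6,5],"twist":[0,0,0.3],"jaw":0},
  {"xyz":[-5.5,2.6,8],"twist":[0,0,0.3],"jaw":0},
  {"xyz":[-5.5,2.6,8],"twist":[0,0,0.3],"jaw":0},
  {"xyz":[-5.5,2.6,8],"twist":[0,0,0.3],"jaw":0},
  {"xyz":[-5.5,2.6,8],"twist":[0,0,0.3],"jaw":0},
])

```text
time_s: 2.18
tool_pos: [0.6041, -0.2236, 0.3255]
tool_rot: [-179.8, -0.0, 85.1]
force: [0.5, -0.4, 0.4]
grip_width: 0.0871
grasp_force: 0.0
```

```bash
python3 go.py .613 -.248 .214 85.2
python3 - <<'E'
from h import *
c=save('wrist','pics/w1.png'); print(proj(c,[.613,-.248,.054]),-c['R'].T@c['t'])
E
```

```text
t 2.1833 pos [ 0.6041 -0.2236  0.3255] rot [-1.7982e+02 -2.0000e-02  8.5150e+01] F [ 0.5 -0.4  0.4] w 0.08706684803429741 0.0
xyz cm [-2.36  1.13 11.15] twist [-0.18 -0.02 -0.05]
[338.13802026 272.62649603] [ 0.61043995 -0.1410151   0.30479457]
```

View pics/w1.png

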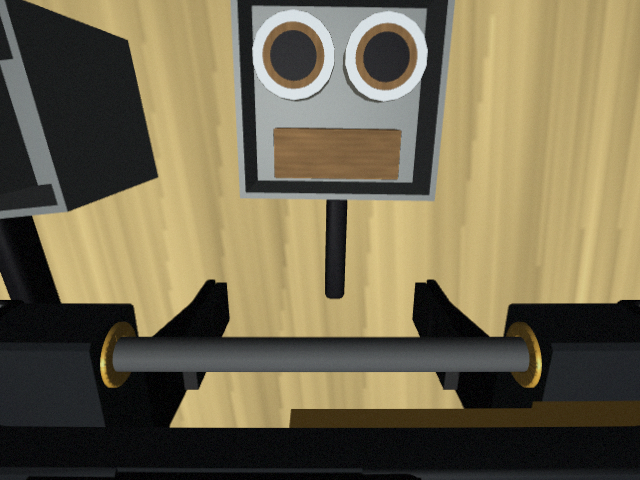

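The wrist view shows the handle running from (337, 200) to (335, 297). My predicted grip point is (338, 273), so it agrees to within about 2 mm. The bin is clear on the left.

```bash
python3 - <<'E'
from h import *
c=load('pics/w1.npz')
for p in[(241,198),(434,200),(335,296),(337,202)]: print(onz(c,p,.054).round(4))
E
python3 go.py .612 -.248 .214 85.2
```

```text
[ 0.5524 -0.1891  0.054 ]
[ 0.6803 -0.2012  0.054 ]
[ 0.6095 -0.266   0.054 ]
[ 0.6158 -0.1971  0.054 ]
t 2.2333 pos [ 0.6047 -0.2229  0.3273] rot [ 1.800e+02 -3.000e-02  8.524e+01] F [-0.   0.2  0.3] w 0.08700981895329093 0.0
xyz cm [-2.44  0.93 11.33] twist [ 0.   -0.03  0.04]
```

Emit:
servo_tool([
  {"xyz":[-2.4,0.9,3],"twist":[0,0,0],"jaw":0},
  {"xyz":[-2.4,0.9,6],"twist":[0,0,0],"jaw":0},
  {"xyz":[-2.4,0.9,9],"twist":[0,0,0],"jaw":0},
  {"xyz":[-2.4,0.9,11],"twist":[0,0,0],"jaw":0},
  {"xyz":[-2.4,0.9,11.3],"twist":[0,0,0],"jaw":0},
  {"xyz":[-2.4,0.9,11.3],"twist":[0,0,0],"jaw":0},
  {"xyz":[-2.4,0.9,11.3],"twist":[0,0,0],"jaw":0},
])

```text
time_s: 2.82
tool_pos: [0.6127, -0.2477, 0.2164]
tool_rot: [179.8, 0.0, 85.3]
force: [0.4, -0.1, 0.9]
grip_width: 0.0872
grasp_force: 0.0
```

```bash
python3 go.py .612 -.248 .214 85.2
```

```text
t 2.8167 pos [ 0.6127 -0.2477  0.2164] rot [1.7978e+02 1.0000e-02 8.5290e+01] F [ 0.4 -0.1  0.9] w 0.08715382143372016 0.0
xyz cm [-0.03 -0.07  0.24] twist [0.22 0.01 0.09]
```

Emit:
servo_tool([
  {"xyz":[0,-0.1,0.1],"twist":[0,0,0],"jaw":0.4},
  {"xyz":[0,-0.1,0.1],"twist":[0,0,0],"jaw":0.7},
  {"xyz":[0,-0.1,0.1],"twist":[0,0,0],"jaw":1},
  {"xyz":[0,-0.1,0.1],"twist":[0,0,0],"jaw":1},
  {"xyz":[0,-0.1,0.1],"twist":[0,0,0],"jaw":1},
  {"xyz":[0,-0.1,0.1],"twist":[0,0,0],"jaw":1},
  {"xyz":[0,-0.1,0.1],"twist":[0,0,0],"jaw":1},
  {"xyz":[0,-0.1,0.1],"twist":[0,0,0],"jaw":1},
  {"xyz":[0,-0.1,0.1],"twist":[0,0,0],"jaw":1},
], newtons=55)

```text
time_s: 3.57
tool_pos: [0.6104, -0.2482, 0.2126]
tool_rot: [-180.0, -0.0, 85.2]
force: [-0.0, -0.1, 0.1]
grip_width: 0.0349
grasp_force: 0.0
```

```bash
python3 go.py .595 -.04 .215 92
```

```text
t 3.5667 pos [ 0.6104 -0.2482  0.2126] rot [-179.99   -0.     85.2 ] F [-0.  -0.1  0.1] w 0.034929978764255284 0.0
xyz cm [20.62 -3.28 -0.23] twist [-0.01 -0.   -6.8 ]
```

Emit:
servo_tool([
  {"xyz":[0,0,0],"twist":[0,0,0],"jaw":1},
  {"xyz":[0,0,0],"twist":[0,0,0],"jaw":1},
  {"xyz":[0,0,0],"twist":[0,0,0],"jaw":1},
  {"xyz":[0,0,0],"twist":[0,0,0],"jaw":1},
  {"xyz":[0,0,0],"twist":[0,0,0],"jaw":1},
  {"xyz":[0,0,0],"twist":[0,0,0],"jaw":1},
])

```text
time_s: 4.07
tool_pos: [0.6107, -0.2481, 0.2127]
tool_rot: [179.9, -0.0, 85.2]
force: [2.5, 1.2, -1.6]
grip_width: 0.0131
grasp_force: 54.9
```

Emit:
servo_tool([
  {"xyz":[0.6,-0.1,0],"twist":[0,0,0],"jaw":1},
  {"xyz":[1.5,-0.1,0],"twist":[0,0,-0.3],"jaw":1},
  {"xyz":[2.5,-0.1,0],"twist":[0,0,-0.8],"jaw":1},
  {"xyz":[3.5,-0.2,0],"twist":[0,0,-1.2],"jaw":1},
  {"xyz":[4.5,-0.3,0],"twist":[0,0,-1.6],"jaw":1},
  {"xyz":[5.5,-0.4,0],"twist":[0,0,-2.0],"jaw":1},
  {"xyz":[6.5,-0.5,0],"twist":[0,0,-2.4],"jaw":1},
  {"xyz":[7.5,-0.6,0],"twist":[0,0,-2.8],"jaw":1},
  {"xyz":[8.5,-0.7,0],"twist":[0,0,-3.2],"jaw":1},
  {"xyz":[9.2,-0.8,0],"twist":[0,0,-3.5],"jaw":1},
])

```text
time_s: 4.9
tool_pos: [0.6103, -0.154, 0.2127]
tool_rot: [-180.0, -0.0, 88.8]
force: [-0.1, -2.3, -2.1]
grip_width: 0.0135
grasp_force: 54.9
```

```bash
python3 go.py .598 -.04 .213 94.8
```

```text
t 4.9 pos [ 0.6103 -0.154   0.2127] rot [-1.800e+02 -4.000e-02  8.882e+01] F [-0.1 -2.3 -2.1] w 0.013491001634197865 54.90249082446098
xyz cm [11.37 -1.47 -0.02] twist [-0.   -0.04 -5.98]
```

Emit:
servo_tool([
  {"xyz":[1.1,-0.1,0],"twist":[0,0,-0.6],"jaw":1},
  {"xyz":[2.2,-0.2,0],"twist":[0,0,-1.2],"jaw":1},
  {"xyz":[3.4,-0.4,0],"twist":[0,0,-1.8],"jaw":1},
  {"xyz":[4.6,-0.5,0],"twist":[0,0,-2.4],"jaw":1},
  {"xyz":[5.8,-0.7,0],"twist":[0,0,-3],"jaw":1},
  {"xyz":[7,-0.9,0],"twist":[0,0,-3.7],"jaw":1},
  {"xyz":[8.2,-1.0,0],"twist":[0,0,-4.4],"jaw":1},
  {"xyz":[9.4,-1.2,0],"twist":[0,0,-5],"jaw":1},
  {"xyz":[10.6,-1.4,0],"twist":[0,0,-5.6],"jaw":1},
  {"xyz":[11.5,-1.5,0],"twist":[0,0,-6],"jaw":1},
])

```text
time_s: 5.73
tool_pos: [0.5975, -0.0386, 0.2127]
tool_rot: [-180.0, -0.0, 94.8]
force: [0.1, -3.3, -1.5]
grip_width: 0.0139
grasp_force: 54.9
```

```bash
python3 go.py .536 -.03 .213 94.8
python3 - <<'E'
from h import *
c=save('top','pics/top1.png')
i=cv2.imread('pics/top1.png'); cv2.imwrite('pics/crop1.png',cv2.resize(i[130:400,170:470],None,fx=2.2,fy=2.2,interpolation=cv2.INTER_CUBIC))
E
```

```text
t 5.7333 pos [ 0.5975 -0.0386  0.2127] rot [-1.7998e+02 -4.0000e-02  9.4830e+01] F [ 0.1 -3.3 -1.5] w 0.01394457664375518 54.90480956621468
xyz cm [ 1.38 -6.06 -0.03] twist [-0.02 -0.04  0.03]
```

View pics/crop1.png

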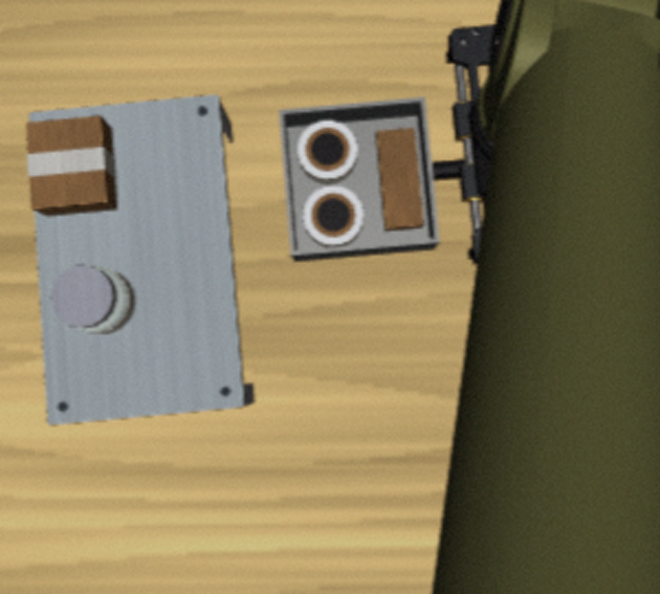

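The crop shows the tray, rim (280,113)–(438,243), held straight and parallel to the board, with its front about 35 mm short of it. I'll measure, then shift it sideways.

```bash
cat > q.py <<'E'
import ast,sys
from h import *
def rel(f,ps,x0,y0,s,z=.054):
    c=load(f); P=np.array([onz(c,(p[0]/s+x0-.3,p[1]/s+y0-.3),z)[:2] for p in ps])
    ctr=P.mean(0); ax=(P[0]+P[3]-P[1]-P[2]); w=P[1]-P[2]; a=np.degrees(np.arctan2(ax[1],ax[0])); b=np.degrees(np.arctan2(w[1],w[0]))+90
    S=np.array([.5122,.2646]); u=np.array([np.cos(np.radians(94.8)),np.sin(np.radians(94.8))]); v=np.array([-u[1],u[0]])
    print('sides',[np.linalg.norm(P[i]-P[(i+1)%4]).round(4) for i in range(4)],'ctr',ctr.round(4),'yaw',a.round(1),b.round(1),'in shelf x,y',((ctr-S)@u).round(4),((ctr-S)@v).round(4))
E
python3 -c "
from q import *
rel('pics/top1.npz',[(280,113),(426,101),(438,243),(293,256)],170,130,2.2)"
```

```text
sides [np.float64(0.1294), np.float64(0.1267), np.float64(0.1265), np.float64(0.1277)] ctr [0.5857 0.0782] yaw 94.2 93.5 in shelf x,y -0.1919 -0.0577
```

Emit:
servo_tool([
  {"xyz":[0.3,-0.3,0],"twist":[0,0,0],"jaw":1},
  {"xyz":[0.6,-0.9,0],"twist":[0,0,0],"jaw":1},
  {"xyz":[0.8,-1.5,0],"twist":[0,0,0],"jaw":1},
  {"xyz":[0.8,-2.1,0],"twist":[0,0,0],"jaw":1},
  {"xyz":[0.8,-2.7,0],"twist":[0,0,0],"jaw":1},
  {"xyz":[0.8,-3.3,0],"twist":[0,0,0],"jaw":1},
  {"xyz":[0.8,-3.9,0],"twist":[0,0,0],"jaw":1},
  {"xyz":[0.8,-4.5,0],"twist":[0,0,0],"jaw":1},
  {"xyz":[0.8,-5.1,0],"twist":[0,0,0],"jaw":1},
  {"xyz":[0.8,-5.5,0],"twist":[0,0,0],"jaw":1},
])

```text
time_s: 6.62
tool_pos: [0.5418, -0.0369, 0.2129]
tool_rot: [180.0, -0.0, 94.7]
force: [4.4, 1.9, -2.1]
grip_width: 0.0136
grasp_force: 54.9
```

```bash
python3 go.py .5225 .13 .213 94.8
python3 - <<'E'
from h import *
c=save('top','pics/top2.png')
i=cv2.imread('pics/top2.png'); cv2.imwrite('pics/crop2.png',cv2.resize(i[130:400,170:470],None,fx=2.2,fy=2.2,interpolation=cv2.INTER_CUBIC))
E
```

```text
t 6.6167 pos [ 0.5418 -0.0369  0.2129] rot [ 1.7997e+02 -3.0000e-02  9.4710e+01] F [ 4.4  1.9 -2.1] w 0.01357781284710213 54.933783458545804
xyz cm [16.79 -0.55 -0.  ] twist [ 0.03 -0.03 -0.09]
```

View pics/crop2.png

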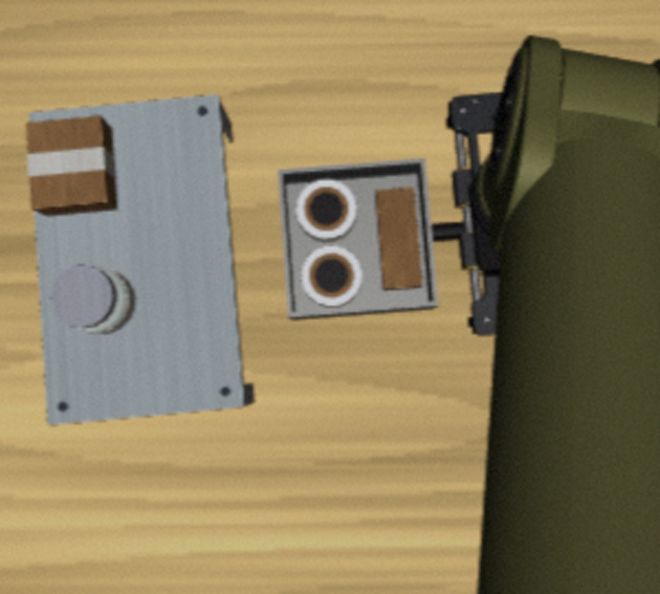

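The tray rim is now (280,171)–(436,306), roughly mid-opening and still straight. I'll measure it before entering.

```bash
python3 -c "
from q import *
rel('pics/top2.npz',[(280,171),(424,161),(436,306),(291,318)],170,130,2.2)
rel('pics/top2.npz',[(30,113),(217,96),(244,406),(50,424)],170,130,2.2,.105)"
```

```text
sides [np.float64(0.1266), np.float64(0.1276), np.float64(0.1256), np.float64(0.1294)] ctr [0.5321 0.0802] yaw 93.7 93.5 in shelf x,y -0.1854 -0.0044
sides [np.float64(0.1569), np.float64(0.2569), np.float64(0.1573), np.float64(0.2577)] ctr [0.5124 0.2636] yaw 94.6 95.0 in shelf x,y -0.001 -0.0001
```

```bash
python3 -c "
from h import *
c=load('pics/top2.npz')
for z in(.1,.13,.16,.2): print(z,onz(c,(450/2.2+170,110/2.2+130),z).round(3),onz(c,(473/2.2+170,310/2.2+130),z).round(3))"
```

```text
0.1 [0.633 0.002 0.1  ] [ 0.466 -0.013  0.1  ]
0.13 [0.625 0.005 0.13 ] [ 0.464 -0.009  0.13 ]
0.16 [0.617 0.008 0.16 ] [ 0.462 -0.005  0.16 ]
0.2 [0.607 0.013 0.2  ] [ 0.46 -0.    0.2 ]
```

Emit:
servo_tool([
  {"xyz":[0.5,0,0],"twist":[0,0,-0.3],"jaw":1},
  {"xyz":[1.3,-0.1,0],"twist":[0,0,-0.6],"jaw":1},
  {"xyz":[2.2,-0.2,0],"twist":[0,0,-0.9],"jaw":1},
  {"xyz":[3.1,-0.3,0],"twist":[0,0,-1],"jaw":1},
  {"xyz":[4.0,-0.3,0],"twist":[0,0,-1],"jaw":1},
  {"xyz":[4.9,-0.3,0],"twist":[0,0,-1],"jaw":1},
  {"xyz":[5.8,-0.3,0],"twist":[0,0,-1],"jaw":1},
  {"xyz":[6.7,-0.3,0],"twist":[0,0,-1],"jaw":1},
  {"xyz":[7.6,-0.3,0],"twist":[0,0,-1],"jaw":1},
  {"xyz":[8.0,-0.3,0],"twist":[0,0,-1],"jaw":1},
])

```text
time_s: 7.5
tool_pos: [0.5326, 0.0444, 0.2126]
tool_rot: [-180.0, -0.0, 95.8]
force: [-0.6, -3.0, -0.5]
grip_width: 0.0136
grasp_force: 54.9
```

```bash
python3 go.py .5250 .1275 .213 95.2
```

```text
t 7.5 pos [0.5326 0.0444 0.2126] rot [-1.7998e+02 -4.0000e-02  9.5820e+01] F [-0.6 -3.  -0.5] w 0.013639138194556472 54.91383830085397
xyz cm [ 8.34  0.09 -0.03] twist [-0.02 -0.04  0.62]
```

Emit:
servo_tool([
  {"xyz":[0.7,0,0],"twist":[0,0,0.2],"jaw":1},
  {"xyz":[1.6,0,0],"twist":[0,0,0.2],"jaw":1},
  {"xyz":[2.6,0,0],"twist":[0,0,0.2],"jaw":1},
  {"xyz":[3.6,0,0],"twist":[0,0,0.2],"jaw":1},
  {"xyz":[4.6,0.1,0],"twist":[0,0,0.2],"jaw":1},
  {"xyz":[5.6,0.1,0],"twist":[0,0,0.2],"jaw":1},
  {"xyz":[6.6,0.1,0],"twist":[0,0,0.2],"jaw":1},
  {"xyz":[7.4,0.1,0],"twist":[0,0,0.2],"jaw":1},
  {"xyz":[8.0,0.1,0],"twist":[0,0,0.2],"jaw":1},
  {"xyz":[8.3,0.1,0],"twist":[0,0,0.2],"jaw":1},
])

```text
time_s: 8.33
tool_pos: [0.5253, 0.1265, 0.2127]
tool_rot: [-180.0, -0.0, 95.6]
force: [0.2, -3.1, -1.1]
grip_width: 0.0136
grasp_force: 54.9
```

```bash
python3 go.py .5250 .1275 .213 95.2;  python3 - <<'E'
from h import *
save('top','pics/top3.png'); save('scene','pics/scene3.png')
i=cv2.imread('pics/top3.png')[130:350,170:390]; j=cv2.imread('pics/scene3.png')[150:370,280:550]
cv2.imwrite('pics/crop3.png',cv2.resize(cv2.hconcat([i,j]),None,fx=1.6,fy=1.6,interpolation=cv2.INTER_CUBIC))
E
```

```text
t 8.3333 pos [0.5253 0.1265 0.2127] rot [-1.7999e+02 -2.0000e-02  9.5590e+01] F [ 0.2 -3.1 -1.1] w 0.013583932949008084 54.91428139619529
xyz cm [ 0.1  -0.02 -0.03] twist [-0.01 -0.02  0.39]
```

View pics/crop3.png

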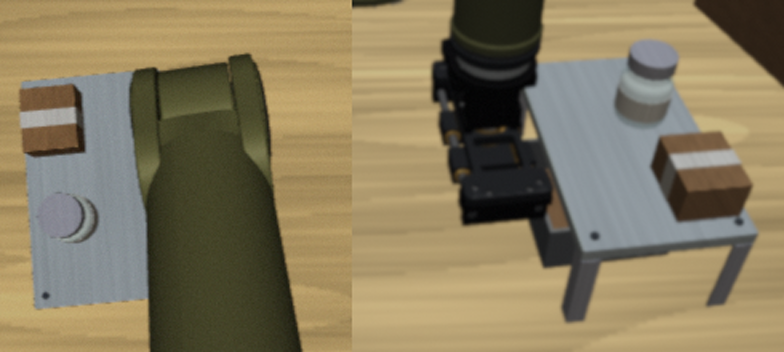

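The top view has the forearm over the front edge; jar and carton are unmoved. In the scene view the tray's near handle-side bottom corner shows at crop (543, 266). I'll cast that onto the bench.

```bash
python3 -c "
from h import *
c=load('pics/scene3.npz')
S=np.array([.5122,.2646]); a=np.radians(94.8); u=np.array([np.cos(a),np.sin(a)]); v=np.array([-u[1],u[0]])
P=onz(c,(280+(543-352)/1.6-.3,150+266/1.6-.3),0); print(P,(P[:2]-S)@u,(P[:2]-S)@v)
# expected bottom corner at tray home
for dx in(-.035,-.015,.005): print(dx,proj(c,[*(S+(dx-.065)*u-.065*v),0]).round(1))"
```

```text
[0.58223504 0.18575557 0.        ] -0.08442829303238178 -0.06319188879036607
-0.035 [389.7 317.8]
-0.015 [402.1 316.6]
0.005 [414.3 315.3]
```

The corner puts the tray at shelf x ≈ −0.019, y ≈ +0.002, well inside tolerance. Releasing.

Emit:
servo_tool([
  {"xyz":[0,0,0],"twist":[0,0,0],"jaw":0.6},
  {"xyz":[0,0,0],"twist":[0,0,0],"jaw":0.4},
  {"xyz":[0,0,0],"twist":[0,0,0],"jaw":0.3},
  {"xyz":[0,0,0],"twist":[0,0,0],"jaw":0.3},
  {"xyz":[0,0,0],"twist":[0,0,0],"jaw":0.3},
  {"xyz":[0,0,0],"twist":[0,0,0],"jaw":0.3},
  {"xyz":[0,0,0],"twist":[0,0,0],"jaw":0.3},
  {"xyz":[0,0,0],"twist":[0,0,0],"jaw":0.3},
])

```text
time_s: 9.1
tool_pos: [0.5255, 0.1251, 0.2128]
tool_rot: [180.0, -0.0, 95.5]
force: [-0.0, 0.8, -0.9]
grip_width: 0.0569
grasp_force: 0.0
```

Open at 57 mm. Now straight up, then back toward −y at height.

Emit:
servo_tool([
  {"xyz":[0,0,-1],"twist":[0,0,0],"jaw":0.3},
  {"xyz":[0,0,-3],"twist":[0,0,0],"jaw":0.3},
  {"xyz":[0,0,-6],"twist":[0,0,0],"jaw":0.3},
  {"xyz":[0,0,-9],"twist":[0,0,0],"jaw":0.3},
  {"xyz":[0,0,-13],"twist":[0,0,0],"jaw":0.3},
  {"xyz":[-3,0,-17],"twist":[0,0,0],"jaw":0.3},
  {"xyz":[-7,0,-19],"twist":[0,0,0],"jaw":0.3},
  {"xyz":[-11,0,-20],"twist":[0,0,0],"jaw":0.3},
  {"xyz":[-15,0,-20],"twist":[0,0,0],"jaw":0.3},
  {"xyz":[-18,0,-20],"twist":[0,0,0],"jaw":0.3},
])

```text
time_s: 9.93
tool_pos: [0.5427, -0.0568, 0.4155]
tool_rot: [179.8, -0.0, 95.5]
force: [1.1, -0.7, 0.4]
grip_width: 0.0609
grasp_force: 0.0
```

Run:
```python
from h import *
save('top','pics/top4.png'); c=save('scene','pics/scene4.png')
i=cv2.imread('pics/top4.png')[130:350,170:390]; j=cv2.imread('pics/scene4.png')[150:370,100:550]
cv2.imwrite('pics/crop4.png',cv2.resize(cv2.hconcat([i,j]),None,fx=1.19,fy=1.19,interpolation=cv2.INTER_CUBIC))
```

```text
(no output)
```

View pics/crop4.png

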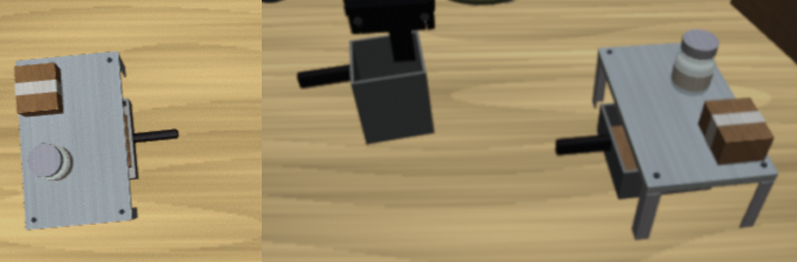

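The tray is under the board with its handle out at crop (135–178, 133), roughly centred, and the bin and jar are in place. As a final check I'll cast its front rim, from (132, 100) to (137, 178).

```bash
python3 -c "
from h import *
c=load('pics/top4.npz')
S=np.array([.5122,.2646]); a=np.radians(94.8); u=np.array([np.cos(a),np.sin(a)]); v=np.array([-u[1],u[0]])
Q=[]
for p in[(131.5,100),(138,178)]:
    P=onz(c,(p[0]/1.19+170,p[1]/1.19+130),.054)[:2]; Q.append(P); print((P-S)@u,(P-S)@v)
w=Q[0]-Q[1]; print(np.degrees(np.arctan2(w[1],w[0]))+90)
t=load('pics/scene0.npz'); s=load('pics/scene4.npz')
print(abs(t['img'][180:270,168:200].astype(int)-s['img'][180:270,168:200]).mean())
"
```

```text
-0.09057588752287546 -0.060518881012015635
-0.09023941052149562 0.06621828618802422
94.64788466388808
23.605208333333334
```

The tray is good at x ≈ −0.02 to −0.025, y ≈ 0.003, straight. The bin looks slightly rotated compared with the start, so I'll compare it in the two scene views.

Run:
```python
import cv2
j=[cv2.resize(cv2.imread(f'pics/scene{k}.png')[165:285,120:260],None,fx=2.8,fy=2.8,interpolation=cv2.INTER_CUBIC) for k in(0,4)]
cv2.imwrite('pics/crop5.png',cv2.hconcat(j))
```

```text
(no output)
```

View pics/crop5.png

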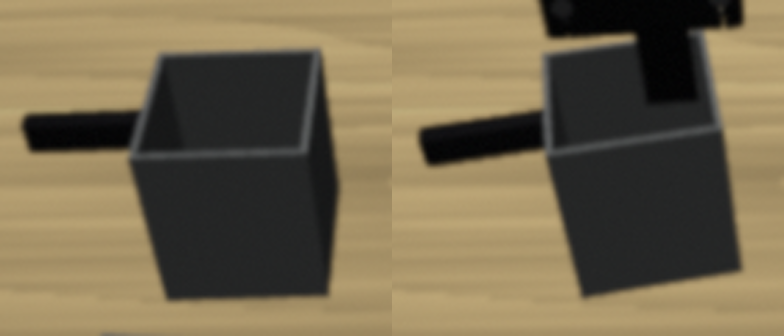

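The bin did turn: the left half shows its rim at (160,55), (319,50), (304,153), (131,157), and the right half shows it turned about 9°. Next is the shift of its centre.

```bash
python3 -c "
from h import *
c=load('pics/scene0.npz')
f=lambda ps,z:np.array([onz(c,(p[0]/2.8+120-.3,p[1]/2.8+165-.3),z)[:2] for p in ps])
A=f([(160,55),(319,50),(304,153),(131,157)],.115); B=f([(153,53),(311,33),(328,128),(155,154)],.115)
print(A.round(4),A.mean(0),B.round(4),B.mean(0),(B.mean(0)-A.mean(0)).round(4))
a=f([(168,298),(327,294)],0); b=f([(191,296),(349,269)],0)
def cen(q): d=q[1]-q[0]; d/=np.linalg.norm(d); n=np.array([-d[1],d[0]]); n=n if n[0]<0 else -n; return q.mean(0)+.05*n
print(a,b,cen(a),cen(b),np.linalg.norm(cen(b)-cen(a)))
"
```

```text
[[ 0.3805 -0.1764]
 [ 0.3787 -0.0794]
 [ 0.4757 -0.0785]
 [ 0.4762 -0.175 ]] [ 0.42779381 -0.12733364] [[ 0.3782 -0.1811]
 [ 0.3606 -0.0861]
 [ 0.4542 -0.0671]
 [ 0.4741 -0.1619]] [ 0.41677246 -0.12407419] [-0.011   0.0033]
[[ 0.47470439 -0.1762752 ]
 [ 0.47372798 -0.07832102]] [[ 0.47333846 -0.16224335]
 [ 0.4524221  -0.06641761]] [ 0.42421867 -0.12779649] [ 0.41403044 -0.12499318] 0.010566865434652463
```

The bin's centre moved about 11 mm, inside the 20 mm limit, and nothing is touching it now. Nudging it back would risk more than it gains, so I'm handing in.

```bash
python3 -c "
from cell import env
print(env.sign_off())"
```

```text
the job is handed in; nothing more can be done
None
```

I handed the job in at about 10 s: the tray is level and straight under the shelf, its wall about 4–10 mm proud of flush (limit 20) and about 3 mm off midway, with the handle out, but I disturbed the bin — something on the arm bumped it, turning it about 10° and shifting it about 11 mm (limit 20), and I left it there; the jar looks unmoved by eye, I saw no sign of the shelf being bumped, and sign-off returned no verdict.

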